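# Fit the mixing paddle to the bench mixer and hold it down

### The job

Take the mixing paddle (the two-bladed one with the square knob) out of its drip stand and slide its foot down the round bore of the mixer's drive hub, turned so that the cross-shaped splines mesh with the hub's slots, fully home against the spring until its shoulder sits on the hub's rim. There is no catch yet, so finish while still holding the paddle pressed fully home: do not let go. Leave the whisk and the tub of bars where they are.

Things in the scene. Friction and masses are not known exactly. Their poses are not given: they have to be found in the camera images.
- paddle: Loose steel paddle, 0.16-0.28 kg, upright in a drip stand. Origin: centre of the foot's lower end; z up the stem, x to a blade. From the origin up: 0-32 mm plus-shaped splined foot, two bars along x and y, each 24 x 7 mm (lowest 5 mm tapers to 20.5 x 4.5); 31-54 mm round stem, 24 mm diameter. Two flat blades on arms along +x and -x (arms at z 69-77) hang to z 5 mm, 44 to 66 mm from the axis.
- paddle_knob (a point): Where to grip the paddle: centre of its black square knob, 126 mm above the paddle's origin, on its axis; axes as the paddle's. Knob 26 x 26 mm, 42 mm tall (z 105-147 mm), sides parallel to x and y. Below it a round stem of 18 mm diameter.
- paddle_shoulder (a point): Centre of the underside of the paddle's shoulder disc (44 mm diameter, 8 mm thick), 53 mm above the paddle's origin; axes as the paddle's. It meets the hub's rim when the paddle is home.
- hub_mouth (a point): Centre of the rim of the mixer's upright steel drive hub, 130 mm above the table; z up; x and y along the two cross slots. Hub 58 mm diameter, with four 9 mm outside ribs (to 36 mm radius) and dark marks on the rim in line with the slots. It turns about its axis only stiffly (0.15 N m friction) and starts at any angle. Bore 26.6 mm diameter, plain for 25 mm below the rim; the slots lie below that.
- hub_slots (a point): Centre of the upper face of the cross slots, on the hub's axis 25 mm below its rim; axes as hub_mouth. Plus-shaped slot with arms 9 mm wide, 30 mm deep: the paddle fits at any of four turns 90 degrees apart. If the foot stops at this face, its splines are not lined up. Home is the foot's end 28 mm below this point (shoulder on rim).
- mixer: Fixed bench mixer: grey housing 270 x 270 mm, 58 mm tall, with an open aluminium pan (250 mm diameter, rim 98 mm above the table) and the drive hub in the middle. Origin: under the hub's axis, on the table.
- pin (a joint): Travel of the spring pin (8 mm diameter) in the middle of the hub, which pushes the paddle up. 0 m: up, its top 41 mm below the rim; grows as pressed down; 0.012 m with the paddle home. Pushes back with 4.5 N at 0, rising to 10 N at home, so a paddle let go rises again.
- pin_top (a point): Centre of the spring pin's top end, on the hub's axis; z up.
- stand_a: Fixed round white drip stand holding the paddle, 68 mm diameter, 62 mm tall, 28 mm bore; the foot stands on its floor, 12 mm above the table. Origin: centre of its underside. The two stands may change places.
- stand_b: The same kind of fixed drip stand, holding the whisk.
- whisk: Bystander: loose whisk standing in the other drip stand, plain round stem, round black knob 30 mm diameter, six bowed wires to 53 mm radius, 147 mm tall. Origin: centre of its foot; z up.
- tub: Bystander: clear plastic tub of cut sweet bars, 130 x 170 mm, 80 mm tall. Origin: centre of its underside.
There are look-alikes about, which are no part of the job. Leave any purple look-alike of the paddle alone.

How it is judged (in metres and radians):
On the way, in this order (a step that is already met when the one before it is completed fails the run):
1. the paddle is lifted clear of its drip stand (z of paddle in the frame of stand_a above 0.064 m and contact force between the fingers and paddle above 1 N), for 0.1 s.
2. the paddle's foot is in the bore of the hub (z of paddle in the frame of hub_mouth below -0.008 m and horizontal distance between paddle and hub_mouth below 0.005 m and contact force between the fingers and paddle above 1 N), for 0.1 s.
At the end, for the whole second after the job is handed in: Through the last second the fingers (over 2 N) hold the paddle still and meshed in the hub: shoulder within 2.5 mm of the rim, 3 mm of the axis, upright to 0.06 rad, splines to 0.15 rad, pin pressed over 9 mm, mixer pushing back over 4 N. Whisk and tub within 30 mm of their starts (z of paddle_shoulder in the frame of hub_mouth below 0.0025 m and horizontal distance between paddle_shoulder and hub_mouth below 0.003 m and angle between paddle's own z axis and vertical below 0.06 rad and (angle between the x axis of paddle and the x axis of hub_mouth, either way round below 0.15 rad or angle between the x axis of paddle and the y axis of hub_mouth, either way round below 0.15 rad) and value of joint pin above 0.009 m and contact force between paddle and mixer above 4 N and contact force between the fingers and paddle above 2 N and linear speed of paddle below 0.02 m/s and distance of each of whisk, tub from where it was at the start of the episode below 0.03 m); the arm keeps its last pose, push and grip.
It fails at once if the whisk is shifted by more than 30 mm (distance of whisk from where it was at the start of the episode above 0.03 m).
It fails at once if the tub of bars is shifted by more than 30 mm (distance of tub from where it was at the start of the episode above 0.03 m).
It fails at once if the whisk is knocked over (angle between whisk's own z axis and vertical above 0.4 rad).
It also fails if it takes over 35 s, if anything falls off the work surface, if the arm or the gripper's body presses on something with over 40 N, if the wrist force passes 120 N, or if a joint passes its speed limit or range.

### The arm

A 6-joint arm with a two-finger parallel gripper is mounted at the origin on the work surface. World frame = base frame: x ahead of the robot, y to its left, z up, the work surface at z = 0. Lengths are in mm, angles in rad, forces in N, time in s.
With the tool pointing down it reaches from about 300 to 875 mm from the base axis. Payload 6.4 kg.
Tool frame: the origin (TCP) lies at the very end of the fingers, on their centre line; the grasp point (between the pads) lies 19 mm behind it; y points along the fingers, z is the direction in which the jaws open and shut, and the axes are right-handed (so a half turn about y gives the same grasp; the last joint's range is limited). The gripper opens to 85 mm and grips with 20 to 120 N. Pads are 22 mm wide; open, the fingers measure 114 mm over their backs; the gripper's body (76 mm by 85 mm) begins 54 mm behind the grasp point. The pads swing forward as they close: fully open they stand 13 mm farther back than shut.
Start: joints at [-0.206, 0.181, 1.607, -0, 1.354, -0.206], TCP at [575.014, 0.015, 231.288] pointing down, gripper open.
Joint ranges: [-2.99, 2.99], [-0.89, 2.07], [0.3, 2.58], [-1.14, 4.28], [0, 2.63], [-3.12, 3.12]. Speed limits (rad/s): [2.57, 2.57, 3.01, 3.14, 3.14, 3.14].

### API

Orientations are given as a 3x3 rotation matrix whose columns are the frame's x, y, z axes.
In Python, from cell import r gives the robot as it stands.
- The arm moves only by the shell command python3 -m crank 'ROWS' [OPENING] [FORCE]. ROWS is JSON, a list of rows, each an object with "dp": the shift along the tool's x, y, z in m, a list of three; "spin": the turn about the tool's y in units of 5 degrees (1.0 is 5 degrees). In form: [{"dp": [tx, ty, tz], "spin": spin}, ...]. A call has 1 to 20 rows; each row shifts and turns the commanded pose from where the row before left it, along the tool's axes as they then stand; what a row does not reach is not made up. A row lasts 1/12 s, in which the tool goes at most 41.7 mm and 7.16 degrees, less where a joint would pass 70% of its speed; a pose out of reach is approached as far as the arm can. A call with a gripper value outside its range is refused whole. OPENING is the opening in per cent of the stroke, from 0 (shut) to 100 (fully open), set as the call begins (- or left out, the last holds). The fingers move at their own pace and stop on an object; FORCE is the grip in N (left out, the last holds). Time passes only in rows, so rows that do not move let the fingers close. It gives the time, the measured TCP pose, the force and the opening at its end, in the units of the state.
- r.state(): the state, without advancing time (a new reading comes with each control period).
- r.snapshot(name): name is "scene" or "side" or "wrist"; returns a dict with "pixels" (420x560x3 uint8, red, green, blue), "range_z" (420x560 float32, mm along the optical axis (not along the pixel's ray), 0 where there is no reading), "K" (3x3 intrinsics, pixels), "k1" (the pictures are not rectified: a ray, as slopes to the right and down, at radius r is drawn at 1 + k1 r^2 times it, then the intrinsics apply), "R" (3x3) and "t" (3): a world point X has camera coordinates R X + t. Camera axes: x right, y down, z forward; pixel columns grow to the right and rows downward; lengths in mm; the calibration is good to about 2 mm. A picture is of the moment at which its call begins.
- r.hand_in(): hands the job in, once; it reports no verdict.
Trained networks look in a picture, given as the dict that the camera call returned (one of the last four; its "shot" number tells which), for a name from the list of things; names that differ only in an ending like _2 or _b are one class to them, and where a whole thing is asked for, a point or a joint stands for the part that bears it (a point fixed in the world has none). Each returns a list of dicts, best first, with "conf" (0 to 1); they miss things now and then, are a little off and sometimes report something else, mostly with a low value. They report only what shows in the picture. A call takes as long as a camera call. They do not tell look-alikes from the thing itself.
- r.spot_in(picture, query): "point" ([x, y, z] in mm, in world coordinates, good to about 4 mm: the middle of the surface that is visible of it).
- r.outline_of(picture, query): "mask" (420x560 bool, what is visible of it).
- r.mark_of(picture, query): "point" ([x, y, z] in mm, in world coordinates, good to about 4 mm: a listed point, or the origin of a listed thing).
The state is a dict: "t": time; "joint_positions": joint angles; "qd": joint speeds; "joint_efforts": joint torques, N m; "position": TCP position; "eef_rot": TCP orientation; "contact_force": force on the tool from outside, world axes, zero at the start; "wrist_torque": the same for the moment, N m; "finger_gap": opening from 0.0 (shut) to 1.0 (fully open).
Only numpy, scipy, OpenCV 4.12 (cv2) and the standard library are available. Lean on these libraries where they do the work, as an engineer would, in place of code of your own. Each camera call takes 0.05 s, during which the arm holds its last target.

## Working session

There is one attempt and no reset: what is moved stays moved. The work goes in short steps, Python scripts to look and compute and a shell command to move; the robot and the scene stay as the last step left them, time stands still between calls to the robot, and variables do not carry over. Pictures are saved under pics/ and viewed, and the job is handed in when it is done.

```bash
ls; mkdir -p pics; cat > h.py <<'E'
import numpy as np, cv2
from cell import r
def snap(n,f):
    s=r.snapshot(n); cv2.imwrite('pics/'+f,s['pixels'][:,:,::-1]); return s
def px2w(s,u,v,z=None,Z=None):
    K=s['K'];xd=(u-K[0,2])/K[0,0];yd=(v-K[1,2])/K[1,1];x,y=xd,yd
    for _ in range(20):
        q=1+s['k1']*(x*x+y*y);x,y=xd/q,yd/q
    d=np.array([x,y,1.]);R=np.array(s['R']);t=np.array(s['t'])
    if Z is not None:
        o=-R.T@t;w=R.T@d;return o+w*(Z-o[2])/w[2]
    if z is None:z=s['range_z'][int(round(v)),int(round(u))]
    return R.T@(d*z-t)
def w2px(s,X):
    c=np.array(s['R'])@np.array(X,float)+np.array(s['t']);x,y=c[0]/c[2],c[1]/c[2];q=1+s['k1']*(x*x+y*y)
    K=s['K'];return K[0,0]*x*q+K[0,2],K[1,1]*y*q+K[1,2]
E
python3 - <<'E'
from h import *
np.set_printoptions(precision=1,suppress=True)
for n in ('scene','side','wrist'):
    s=snap(n,n+'0.png')
    print(n,s['shot'],(-np.array(s['R']).T@s['t']))
    for q in ('paddle_knob','paddle','hub_mouth','stand_a','whisk','tub'):
        print(q,[(np.round(d['point']),round(d['conf'],2)) for d in r.mark_of(s,q)][:4])
print(r.state())
E
```

```text
pics
scene 1 [1301.2 -420.   738.9]
paddle_knob [(array([285., 349., 129.]), 0.61), (array([451., 340., 137.]), 0.56)]
paddle [(array([ 486., -132.,    5.]), 0.73), (array([448., 343.,  10.]), 0.7), (array([288., 353.,  -1.]), 0.69)]
hub_mouth [(array([ 485., -130.,  130.]), 0.89)]
stand_a [(array([449., 342.,  -1.]), 0.96), (array([509., 138.,  -2.]), 0.78)]
whisk [(array([506., 141.,   9.]), 0.77), (array([450., 343.,  11.]), 0.17)]
tub [(array([755., 184.,   2.]), 0.62)]
side 2 [353.3 997.  899.2]
paddle_knob [(array([283., 346., 122.]), 0.94), (array([448., 338., 135.]), 0.73), (array([506., 139.,  14.]), 0.31)]
paddle [(array([450., 344.,  13.]), 0.87), (array([284., 349.,  -1.]), 0.64)]
hub_mouth [(array([ 488., -133.,  130.]), 0.6)]
stand_a [(array([454., 339.,   4.]), 0.89), (array([504., 139.,   3.]), 0.71)]
whisk [(array([508., 137.,  16.]), 0.68)]
tub [(array([751., 180.,  -3.]), 0.82)]
wrist 3 [576.   80.4 374.8]
paddle_knob []
paddle []
hub_mouth [(array([ 488., -133.,  131.]), 0.81)]
stand_a [(array([511., 140.,  -4.]), 0.82), (array([508., 140.,  10.]), 0.46)]
whisk [(array([507., 137.,   9.]), 0.95)]
tub []
{'t': 1.05, 'joint_positions': array([-0.2,  0.2,  1.6,  0. ,  1.4, -0.2]), 'qd': array([ 0.,  0., -0.,  0.,  0., -0.]), 'joint_efforts': array([  0. , -44.5, -35.2,  -0. ,   0. ,   0. ]), 'position': array([575. ,   0. , 231.3]), 'eef_rot': array([[ 0., -0.,  1.],
       [-1.,  0.,  0.],
       [-0., -1., -0.]]), 'contact_force': array([ 0.7,  0.8, -0. ]), 'wrist_torque': array([ 0., -0.,  0.]), 'finger_gap': 1.0009097677945502}
```

View pics/scene0.png

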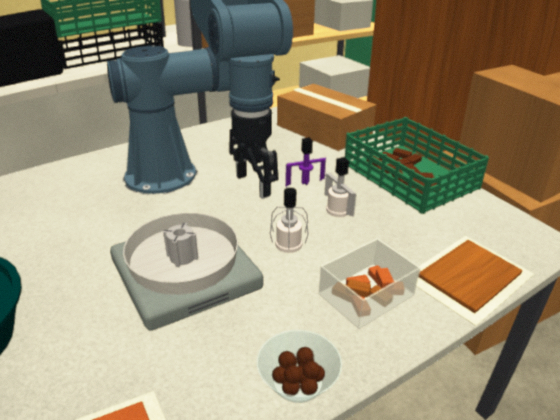

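View pics/side0.png

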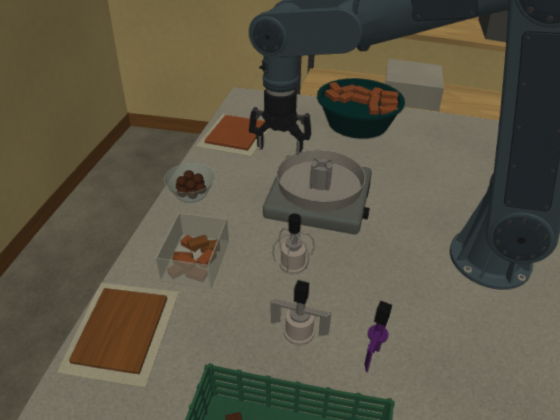

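View pics/wrist0.png

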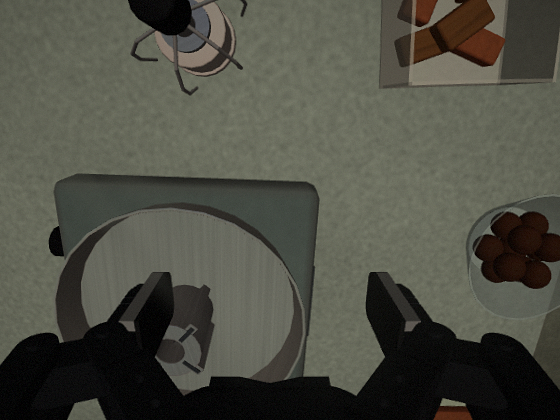

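```bash
python3 - <<'E'
from h import *
np.set_printoptions(precision=1,suppress=True)
def cloud(s):
    v,u=np.mgrid[0:420,0:560];K=s['K'];xd=(u-K[0,2])/K[0,0];yd=(v-K[1,2])/K[1,1];x,y=xd.copy(),yd.copy()
    for _ in range(20):
        q=1+s['k1']*(x*x+y*y);x,y=xd/q,yd/q
    z=s['range_z'];P=np.stack([x*z,y*z,z],-1)-np.array(s['t']);P=P@np.array(s['R']);P[z<=0]=np.nan;return P
for n in ('scene','side'):
    s=snap(n,n+'1.png');P=cloud(s).reshape(-1,3)
    d=np.hypot(P[:,0]-450,P[:,1]-341)
    k=P[(d<30)&(P[:,2]>112)&(P[:,2]<170)];print(n,'knob',len(k),k.mean(0),k.min(0),k.max(0))
    top=k[k[:,2]>144];print('top',len(top),top.mean(0),(top.max(0)+top.min(0))/2)
    b=P[(d>38)&(d<72)&(P[:,2]>35)&(P[:,2]<95)]
    c=b[:,:2].mean(0);w,V=np.linalg.eigh(np.cov(b[:,:2].T));print('blade',len(b),c,w**.5,np.degrees(np.arctan2(V[1,1],V[0,1])))
    h=P[(np.hypot(P[:,0]-487,P[:,1]+132)<45)&(P[:,2]>122)&(P[:,2]<140)];print('hub',len(h),h.mean(0),h.min(0),h.max(0))
    x,y=(301,310) if n=='side' else (340,190)
    cr=s['pixels'][y-60:y+50,x-55:x+55,::-1];hx,hy=map(int,w2px(s,[487,-132,130]))
    cr2=s['pixels'][hy-40:hy+40,hx-40:hx+40,::-1]
    cv2.imwrite('pics/c_%s.png'%n,np.hstack([cv2.resize(cr,(390,390),interpolation=2),cv2.resize(cr2,(390,390),interpolation=2)]))
s=snap('wrist','w1.png');cv2.imwrite('pics/c_w.png',cv2.resize(s['pixels'][270:400,110:240,::-1],(585,585),interpolation=2))
print(w2px(s,[487,-132,130]))
E
```

```text
scene knob 226 [457.6 334.9 141.2] [435.3 323.5 112.9] [471.3 355.3 160.5]
top 109 [456.  335.6 153.2] [452.3 338.4 152.2]
blade 287 [460.9 337.6] [ 3.7 54.3] 175.2785203234166
hub 408 [ 489.5 -135.9  128.8] [ 455.3 -162.8  122.2] [ 517.3 -106.1  133.7]
side knob 290 [450.8 350.9 145. ] [438.6 331.  112.7] [464.6 359.4 160.8]
top 169 [450.9 348.5 155. ] [451.7 345.2 152.6]
blade 416 [449.5 346.4] [ 3.6 53.3] 174.4973795307509
hub 228 [ 486.4 -124.8  127.1] [ 458.3 -156.8  122.1] [515.8 -97.2 131.5]
(np.float64(169.70163399906374), np.float64(351.71477633704245))
```

```bash
cd pics; python3 -c "
import cv2,numpy as np
a=cv2.imread('c_side.png');b=cv2.imread('c_scene.png');c=cv2.imread('c_w.png')
cv2.imwrite('all.png',np.vstack([cv2.resize(a,(580,290)),cv2.resize(b,(580,290))]))"
```

```text
(no output)
```

View pics/all.png

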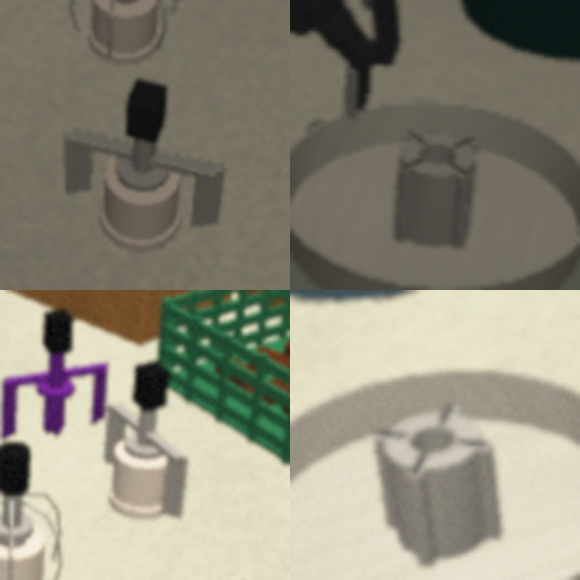

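View pics/c_w.png

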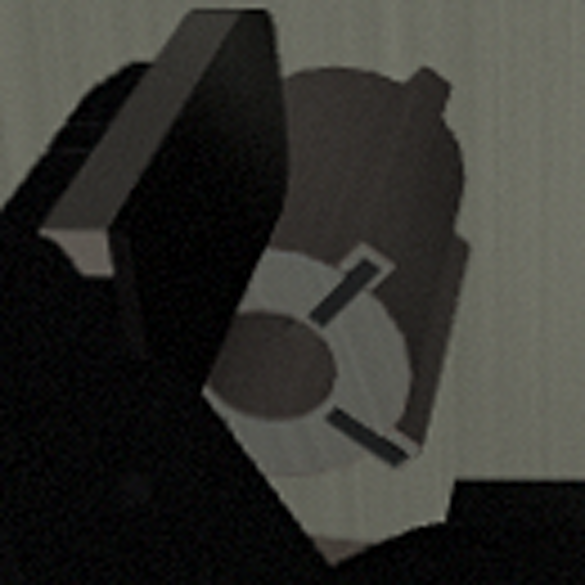

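```bash
python3 - <<'E'
from h import *
np.set_printoptions(precision=1,suppress=True)
s=r.snapshot('wrist')
g=lambda x,y:px2w(s,110+(x+.5)/4.5-.5,270+(y+.5)/4.5-.5,Z=130)
for a,b in (((315,318),(378,262)),((332,413),(405,460))):
    A,B=g(*a),g(*b);d=B-A;print(A,B,np.degrees(np.arctan2(d[1],d[0])),np.linalg.norm(d))
# bore circle in crop: left ~205, right 335, top 310, bottom 420
print([g(*p) for p in ((272,310),(272,420),(335,365),(412,370),(272,475),(290,248))])
E
```

```text
[ 497.1 -119.3  130. ] [ 510.6 -105.9  130. ] 44.81147770782063 18.965372884892933
[ 498.4 -142.7  130. ] [ 512.3 -154.6  130. ] -40.4640374005711 18.284945443918378
[array([ 488.8, -117.5,  130. ]), array([ 486. , -144.7,  130. ]), array([ 500.1, -130.7,  130. ]), array([ 515.4, -131.7,  130. ]), array([ 484.5, -159. ,  130. ]), array([ 493.8, -102.9,  130. ])]
```

```bash
python3 -m crank '[{"dp":[-0.031,0,-0.0114],"spin":0},{"dp":[-0.031,0,-0.0114],"spin":0},{"dp":[-0.031,0,-0.0114],"spin":0},{"dp":[-0.031,0,-0.0114],"spin":0},{"dp":[-0.031,0,-0.0114],"spin":0},{"dp":[-0.031,0,-0.0114],"spin":0},{"dp":[-0.031,0,-0.0114],"spin":0},{"dp":[-0.031,0,-0.0114],"spin":0},{"dp":[-0.031,0,-0.0114],"spin":0},{"dp":[-0.031,0,-0.0114],"spin":0},{"dp":[-0.031,0,-0.0114],"spin":0},{"dp":[0,0,0],"spin":1.04},{"dp":[0,0,0],"spin":0}]' 100 60
python3 - <<'E'
from h import *
np.set_printoptions(precision=2,suppress=True)
s=snap('wrist','w2.png')
print(r.state())
print([(q,d['point'],d['conf']) for q in('paddle_knob','paddle','stand_a') for d in r.mark_of(s,q)])
print(w2px(s,[450,341,159]))
E
```

```text
t: 2.33
position: [448.6, 342.7, 231.2]
eef_rot: [[-0.09, -0.0, 0.996], [-0.996, 0.0, -0.09], [0.0, -1.0, -0.0]]
contact_force: [0.7, 0.3, 0.2]
finger_gap: 0.998
{'t': 2.3833, 'joint_positions': array([ 0.44,  0.16,  1.63, -0.  ,  1.35,  0.53]), 'qd': array([-0.04, -0.  ,  0.01, -0.  , -0.  , -0.05]), 'joint_efforts': array([  1.16, -43.27, -35.26,   0.12,   0.  ,   0.63]), 'position': array([449.18, 341.59, 231.19]), 'eef_rot': array([[-0.09, -0.  ,  1.  ],
       [-1.  , -0.  , -0.09],
       [ 0.  , -1.  , -0.  ]]), 'contact_force': array([0.97, 0.73, 0.05]), 'wrist_torque': array([-0.01,  0.02, -0.01]), 'finger_gap': 1.0001982248882746}
[('paddle_knob', [450.9, 338.5, 135.6], 0.98), ('paddle_knob', [281.5, 346.3, 126.4], 0.84), ('paddle', [283.2, 351.2, -1.2], 0.71), ('paddle', [450.5, 340.2, 10.5], 0.57), ('stand_a', [512.3, 137.5, -3.5], 0.94), ('stand_a', [447.0, 339.0, 1.6], 0.58), ('stand_a', [449.9, 341.6, 137.8], 0.17)]
(np.float64(270.1617142671861), np.float64(227.32670264770184))
```

View pics/w2.png

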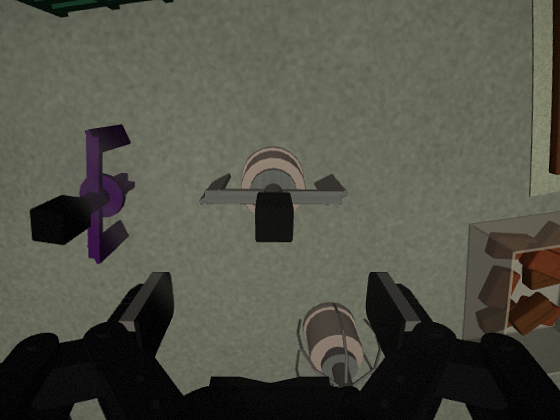

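```bash
python3 - <<'E'
from h import *
np.set_printoptions(precision=1,suppress=True)
s=r.snapshot('wrist')
im=s['pixels'].astype(int).sum(2)
print(im[215,245:305]);print(im[232,245:305]);print(im[205:255,274])
for u,v,Z in ((256,236,159),(293,236,159),(274.5,241,159),(201,198,89),(347,192,89),(274,197,89)):print(u,v,px2w(s,u,v,Z=Z))
for v in (200,210,220,230,236,239):print(v,px2w(s,274,v))
for x,y,z in((450,341,159),(450,328,159),(450,354,117)):print(w2px(s,[x,y,z]))
E
```

```text
[311 309 306 308 315 309 315 210  37  52  60  52  46  57  36  54  51  59
  48  60  54  59  67  56  61  54  66  44  68  54  61  52  40  47  53  50
  57  42  58  51  53  54  53  46  32  61 234 298 287 292 306 315 316 323
 333 330 321 321 321 330]
[324 333 338 327 318 303 305 296  36  35  49  43  59  52  58  60  55  52
  58  52  44  58  50  47  57  52  52  58  58  48  41  48  48  54  55  51
  62  56  30  50  58  58  54  58  40 122 331 313 315 309 311 310 322 327
 334 326 331 320 315 320]
[ 45  53  60  36  59  47  48  65  66  59  54  63  49  53  54  60  51  53
  59  65  56  56  60  53  49  50  60  48  50  56  70  48  41  75 259 327
 333 336 331 327 306 312 324 310 305 304 307 316 312 315]
256 236 [441.2 333.1 159. ]
293 236 [466.5 330.8 159. ]
274.5 241 [453.5 328.2 159. ]
201 198 [391.1 344.9  89. ]
347 192 [519.3 338.9  89. ]
274 197 [455.2 340.   89. ]
200 [455.6 355.7 152.5]
210 [455.1 350.5 158.6]
220 [454.5 343.7 159.3]
230 [453.9 336.5 159.4]
236 [453.5 332.7 160.8]
239 [449.8 263.2   0.7]
(np.float64(267.75327554377685), np.float64(224.12758300280186))
(np.float64(269.4576584609572), np.float64(241.69024960603164))
(np.float64(266.4548305322577), np.float64(190.13958900228934))
```

```bash
python3 -m crank '[{"dp":[-0.0017,0.0,0.0023],"spin":0},{"dp":[0,0.024,0],"spin":0},{"dp":[0,0.03,0],"spin":0},{"dp":[0,0.03,0],"spin":0},{"dp":[0,0.02,0],"spin":0},{"dp":[0,0.01,0],"spin":0},{"dp":[0,0,0],"spin":0}]'
python3 - <<'E'
from h import *
s=snap('wrist','w3.png')
E
```

```text
t: 3.17
position: [450.9, 341.2, 114.7]
eef_rot: [[-0.091, -0.004, 0.996], [-0.996, -0.002, -0.091], [0.002, -1.0, -0.004]]
contact_force: [0.4, -0.3, 0.2]
finger_gap: 1.002
```

View pics/w3.png

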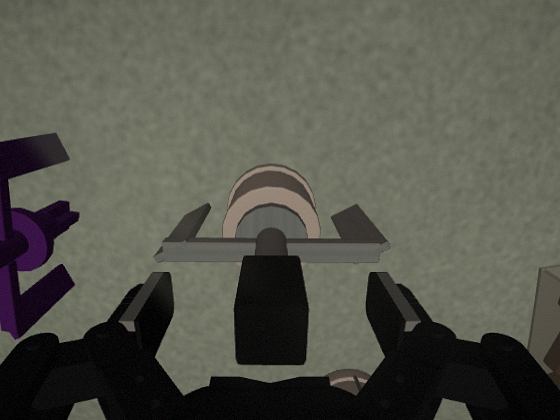

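```bash
python3 -m crank '[{"dp":[0,0,0],"spin":0},{"dp":[0,0,0],"spin":0},{"dp":[0,0,0],"spin":0},{"dp":[0,0,0],"spin":0},{"dp":[0,0,0],"spin":0},{"dp":[0,0,0],"spin":0},{"dp":[0,0,0],"spin":0},{"dp":[0,0,0],"spin":0}]' 0 80
python3 - <<'E'
from h import *
np.set_printoptions(precision=2,suppress=True)
s=snap('wrist','w4.png');t=r.state();print(t['t'],t['position'],t['contact_force'],t['wrist_torque'],t['finger_gap'])
E
```

```text
t: 3.88
position: [452.6, 342.9, 118.3]
eef_rot: [[-0.09, 0.001, 0.996], [-0.996, 0.001, -0.09], [-0.001, -1.0, 0.001]]
contact_force: [-1.5, 0.1, 5.5]
finger_gap: 0.291
3.9333 [452.56 342.86 118.35] [-1.18  0.22  5.94] [-0.04  0.33 -0.1 ] 0.2927017016742756
```

View pics/w4.png

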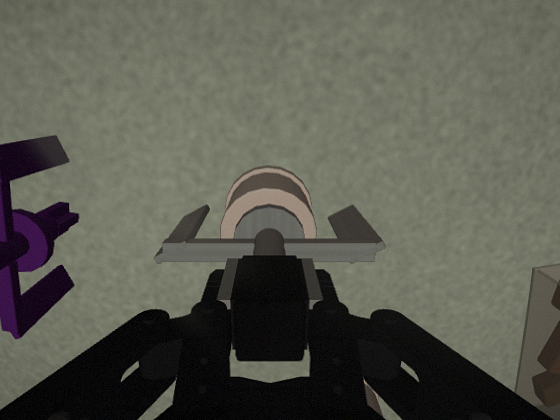

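```bash
python3 -m crank '[{"dp":[0,-0.01,0],"spin":0},{"dp":[0,-0.018,0],"spin":0},{"dp":[0,-0.025,0],"spin":0},{"dp":[0,-0.025,0],"spin":0},{"dp":[0,-0.025,0],"spin":0},{"dp":[0,-0.025,0],"spin":0},{"dp":[0,-0.025,0],"spin":0},{"dp":[0,-0.02,0],"spin":0},{"dp":[0,-0.012,0],"spin":0},{"dp":[0,0,0],"spin":0},{"dp":[0,0,0],"spin":0}]'
python3 - <<'E'
from h import *
snap('wrist','w5.png');snap('side','s5.png');t=r.state();print(t['t'],t['position'],t['contact_force'],t['finger_gap'])
E
```

```text
t: 4.85
position: [451.9, 342.4, 302.0]
eef_rot: [[-0.091, -0.0, 0.996], [-0.996, -0.0, -0.091], [0.0, -1.0, -0.0]]
contact_force: [-0.6, -0.3, -2.7]
finger_gap: 0.291
4.95 [451.19749739 342.06740104 300.21902604] [-0.67609891  0.11760891 -3.24544803] 0.2887783608221991
```

View pics/s5.png

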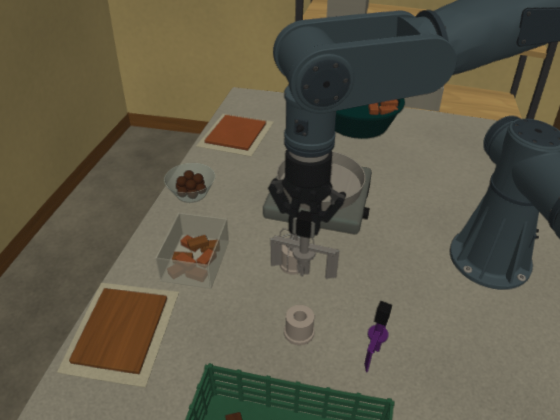

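View pics/w5.png

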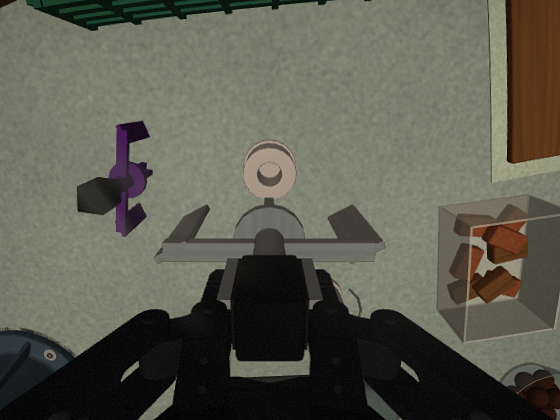

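```bash
python3 -m crank '[{"dp":[0.015,0,0.0005],"spin":0},{"dp":[0.028,0,0.0005],"spin":0},{"dp":[0.03,0,0.0005],"spin":0},{"dp":[0.03,0,0.0005],"spin":0},{"dp":[0.03,0,0.0005],"spin":0},{"dp":[0.03,0,0.0005],"spin":0},{"dp":[0.03,0,0.0005],"spin":0},{"dp":[0.03,0,0.0005],"spin":0},{"dp":[0.03,0,0.0005],"spin":0},{"dp":[0.03,0,0.0005],"spin":0},{"dp":[0.03,0,0.0005],"spin":0},{"dp":[0.03,0,0.0005],"spin":0},{"dp":[0.03,0,0.0005],"spin":0},{"dp":[0.03,0,0.0005],"spin":0},{"dp":[0.03,0,0.0005],"spin":0},{"dp":[0.03,0,0.0005],"spin":0},{"dp":[0.03,0,0.0005],"spin":0},{"dp":[0.03,0,0.0005],"spin":0},{"dp":[0.021,0,0.0005],"spin":0},{"dp":[0.01,0,0.0005],"spin":0}]'
python3 -m crank '[{"dp":[0,0,0],"spin":1},{"dp":[0,0,0],"spin":1},{"dp":[0,0,0],"spin":1},{"dp":[0,0,0],"spin":1},{"dp":[0,0,0],"spin":1},{"dp":[0,0,0],"spin":1},{"dp":[0,0,0],"spin":1},{"dp":[0,0,0],"spin":0.56},{"dp":[0,0,0],"spin":0},{"dp":[0,0,0],"spin":0}]'
python3 - <<'E'
from h import *
np.set_printoptions(precision=3,suppress=True)
s=snap('wrist','w6.png');t=r.state();print(t['t'],t['position'],t['eef_rot'],t['contact_force'],t['finger_gap'],t['joint_positions'])
print(w2px(s,[487,-131.5,130]),[(d['point'],d['conf']) for d in r.mark_of(s,'hub_mouth')])
import pickle;pickle.dump(s,open('s6.pkl','wb'))
E
```

```text
t: 6.62
position: [410.2, -212.6, 300.8]
eef_rot: [[-0.094, -0.002, 0.996], [-0.996, 0.001, -0.094], [-0.0, -1.0, -0.002]]
contact_force: [0.1, -0.5, -2.4]
finger_gap: 0.293
t: 7.45
position: [411.3, -209.6, 301.5]
eef_rot: [[-0.681, -0.001, 0.733], [-0.733, 0.001, -0.681], [-0.0, -1.0, -0.002]]
contact_force: [0.1, 0.1, -2.5]
finger_gap: 0.297
7.5 [ 411.395 -209.726  301.675] [[-0.681 -0.001  0.733]
 [-0.733  0.001 -0.681]
 [ 0.    -1.    -0.001]] [-0.642 -0.039 -3.099] 0.2917693663795883 [-0.729 -0.135  1.787  0.     1.491  0.019]
(np.float64(272.77000411888304), np.float64(68.27080498229282)) [([484.8, -132.1, 128.3], 0.64)]
```

View pics/w6.png

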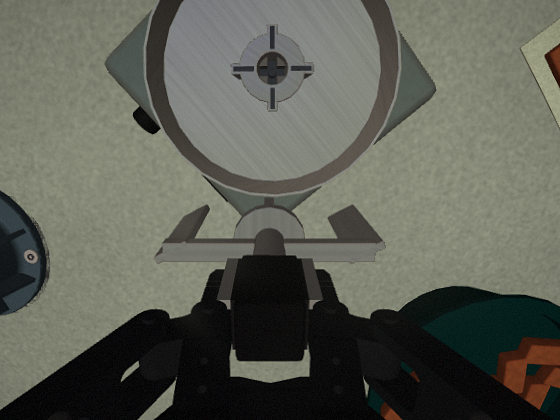

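```bash
python3 - <<'E'
from h import *
s=cv2.imread('pics/w6.png')
cv2.imwrite('pics/c6.png',cv2.resize(s[15:120,220:325],(588,588),interpolation=cv2.INTER_CUBIC))
cv2.imwrite('pics/c6b.png',cv2.resize(s[185:275,145:395],(750,270),interpolation=cv2.INTER_CUBIC))
E
```

```text
(no output)
```

View pics/c6.png

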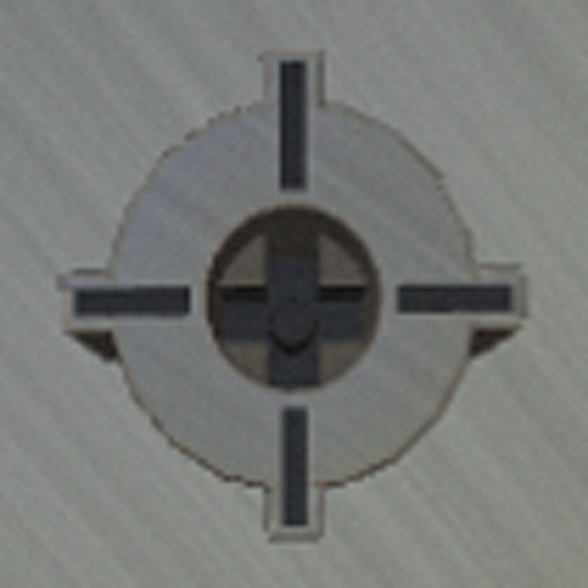

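View pics/c6b.png

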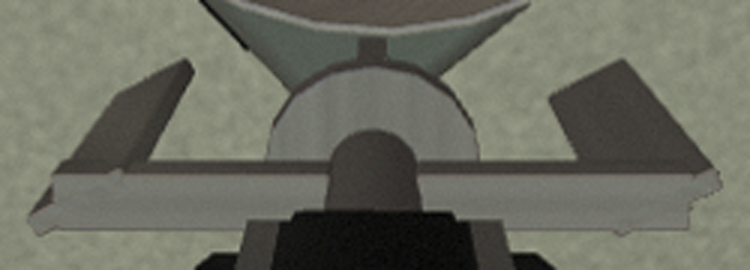

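```bash
python3 - <<'E'
from h import *
import pickle
np.set_printoptions(precision=2,suppress=True)
s=pickle.load(open('s6.pkl','rb'));k=5.6
g=lambda x,y,Z=130:px2w(s,220+(x+.5)/k-.5,15+(y+.5)/k-.5,Z=Z)
L,Rr,T,B=g(132,301),g(456,298),g(292,125),g(294,466)
for a,b in((L,Rr),(T,B)):d=b-a;print(np.degrees(np.arctan2(d[1],d[0])),(a+b)/2,np.linalg.norm(d))
for p in((206,298),(380,298),(293,206),(293,391)):print(g(*p))
h=px2w(s,269,45);print('depth rim',px2w(s,245,50),px2w(s,293,85))
t=np.array([411.4,-209.7,301.6]);pz=t[2]-106.35
cam=np.array([.681,.733,0]);j=np.array([.733,-.681,0]);ax=np.array([t[0],t[1],0])
f=lambda a,b,z:np.round(w2px(s,ax+a*cam+b*j+[0,0,pz+z]),1)
print('disc top edge',f(22,0,61),'L/R',f(0,-22,61),f(0,22,61),'bottom rim edge',f(22,0,53))
print('arm ends',f(0,-66,77),f(0,66,77),'stem at z77 front',f(9,0,79),f(9,-9,79),f(9,9,79))
print('blade low',f(0,-66,5),f(0,66,5),f(0,-44,5),f(0,44,5))
for u,v in((269,210),(250,215),(220,243),(320,243),(269,232)):print(u,v,px2w(s,u,v)-np.array([t[0],t[1],pz]),(px2w(s,u,v)-ax)@cam,(px2w(s,u,v)-ax)@j)
E
```

```text
-42.32996222709346 [ 486.71 -130.94  130.  ] 50.38471552632
-132.3838027212593 [ 486.64 -130.8   130.  ] 50.05724316257243
[ 476.81 -121.51  130.  ]
[ 496.64 -139.89  130.  ]
[ 495.78 -120.89  130.  ]
[ 477.35 -140.84  130.  ]
depth rim [ 479.59 -104.34  130.19] [ 490.55 -153.81  131.46]
disc top edge [270.5 206.3] L/R [234. 241.] [306.8 241.1] bottom rim edge [270.4 202.4]
arm ends [153.3 251.9] [387.5 252.2] stem at z77 front [270.5 238.9] [254.  238.8] [287.  238.9]
blade low [183.9 212.1] [356.5 212.2] [212.6 212.1] [327.9 212.2]
269 210 [13.06 15.3  62.03] 20.103694542935852 -0.8474459295087055
250 215 [ 2.97 20.75 62.7 ] 17.236781809829065 -11.95113208392211
220 243 [-16.6   23.25  77.25] 5.740871716144518 -28.001400390151684
320 243 [ 23.93 -14.79  76.44] 5.451703781322599 27.609789842943883
269 232 [ 5.63  7.28 69.23] 9.168203484506224 -0.8295119101706364
```

```bash
python3 -m crank '[{"dp":[-0.011,0.004,0.0005],"spin":-0.1},{"dp":[-0.022,0.009,0.0005],"spin":0},{"dp":[-0.022,0.009,0.0005],"spin":0},{"dp":[-0.022,0.009,0.0005],"spin":0},{"dp":[-0.022,0.009,0],"spin":0},{"dp":[-0.01,0.005,0],"spin":0},{"dp":[0,0,0],"spin":0},{"dp":[0,0,0],"spin":0},{"dp":[0,0,0],"spin":0}]'
python3 - <<'E'
from h import *
np.set_printoptions(precision=3,suppress=True)
snap('scene','c7.png');s=snap('side','s7.png');t=r.state();print(t['t'],t['position'],t['eef_rot'],t['contact_force'],t['wrist_torque'])
a=cv2.imread('pics/c7.png')[165:305,100:260];b=cv2.imread('pics/s7.png')[110:230,250:390]
cv2.imwrite('pics/c7c.png',np.vstack([cv2.resize(a,(480,300)),cv2.resize(b,(480,300))]))
E
```

```text
t: 8.3
position: [486.8, -131.6, 257.6]
eef_rot: [[-0.675, 0.0, 0.737], [-0.737, -0.001, -0.675], [0.0, -1.0, 0.0]]
contact_force: [0.4, -0.3, -2.5]
finger_gap: 0.297
8.4 [ 486.845 -132.008  257.891] [[-0.676  0.001  0.737]
 [-0.737 -0.001 -0.676]
 [ 0.    -1.     0.001]] [-0.222  0.522 -1.891] [-0.063 -0.051  0.013]
```

View pics/c7c.png

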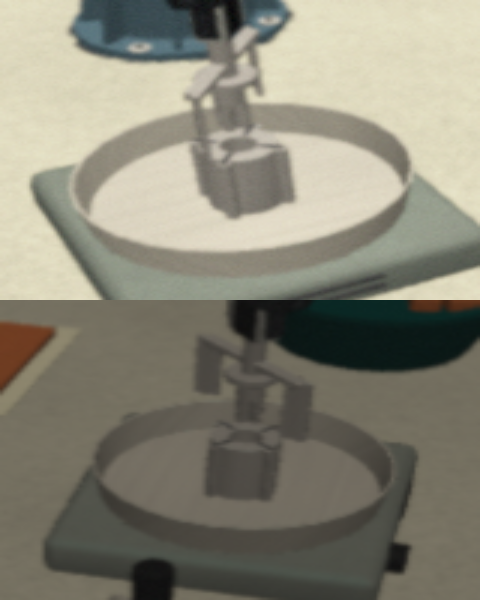

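```bash
python3 -m crank '[{"dp":[0,0.008,0],"spin":0},{"dp":[0,0.008,0],"spin":0},{"dp":[0,0.006,0],"spin":0},{"dp":[0,0.005,0],"spin":0},{"dp":[0,0.005,0],"spin":0},{"dp":[0,0.004,0],"spin":0},{"dp":[0,0.004,0],"spin":0},{"dp":[0,0,0],"spin":0},{"dp":[0,0,0],"spin":0}]'
python3 - <<'E'
from h import *
np.set_printoptions(precision=3,suppress=True)
for i in range(2):
    snap('scene','c8.png');t=r.state();print(t['t'],t['position'],t['contact_force'],t['wrist_torque'],t['finger_gap'])
E
```

```text
t: 9.15
position: [486.9, -131.1, 217.1]
eef_rot: [[-0.675, -0.0, 0.737], [-0.737, 0.0, -0.675], [0.0, -1.0, -0.0]]
contact_force: [-0.6, 0.1, -2.8]
finger_gap: 0.295
9.2 [ 487.119 -131.232  217.42 ] [-0.197  0.369 -1.645] [ 0.044 -0.026  0.051] 0.29692637238590003
9.25 [ 487.187 -131.277  217.568] [-0.036  0.085 -1.83 ] [ 0.033  0.03  -0.03 ] 0.29265570679577163
```

```bash
python3 -m crank '[{"dp":[0,0.004,0],"spin":0},{"dp":[0,0.004,0],"spin":0},{"dp":[0,0.004,0],"spin":0},{"dp":[0,0.004,0],"spin":0},{"dp":[0,0.002,0],"spin":0},{"dp":[0,0,0],"spin":0},{"dp":[0,0,0],"spin":0}]'
python3 - <<'E'
from h import *
np.set_printoptions(precision=3,suppress=True)
snap('scene','c9.png');t=r.state();print(t['t'],t['position'],t['contact_force'],t['wrist_torque'],t['finger_gap'])
E
```

```text
t: 9.83
position: [486.9, -131.1, 199.1]
eef_rot: [[-0.676, -0.0, 0.737], [-0.737, 0.0, -0.676], [0.0, -1.0, -0.0]]
contact_force: [0.6, 0.1, -2.3]
finger_gap: 0.287
9.8833 [ 487.004 -131.206  199.298] [ 0.694 -0.436 -2.705] [-0.024  0.01  -0.015] 0.2961520252553714
```

```bash
python3 -m crank '[{"dp":[0,0.003,0],"spin":0},{"dp":[0,0.003,0],"spin":0},{"dp":[0,0.003,0],"spin":0},{"dp":[0,0.003,0],"spin":0},{"dp":[0,0.002,0],"spin":0},{"dp":[0,0.001,0],"spin":0},{"dp":[0,0,0],"spin":0},{"dp":[0,0,0],"spin":0}]' 0 110
python3 - <<'E'
from h import *
np.set_printoptions(precision=3,suppress=True)
for i in range(2):
    snap('scene','c10.png');t=r.state();print(t['t'],t['position'],t['contact_force'],t['wrist_torque'],t['finger_gap'])
E
```

```text
t: 10.55
position: [487.5, -131.4, 185.0]
eef_rot: [[-0.676, 0.001, 0.737], [-0.737, -0.001, -0.676], [-0.0, -1.0, 0.001]]
contact_force: [-0.8, 0.4, 6.1]
finger_gap: 0.294
10.6 [ 487.508 -131.449  185.066] [-1.338  1.003  6.372] [ 0.227  0.289 -0.036] 0.29202676541309236
10.65 [ 487.493 -131.404  185.063] [-0.966  1.     6.375] [ 0.207  0.292 -0.017] 0.2916930430677269
```

```bash
python3 -m crank '[{"dp":[0,0.001,0],"spin":0},{"dp":[0,0.001,0],"spin":0},{"dp":[0,0,0],"spin":0},{"dp":[0,0,0],"spin":0}]'
python3 -m crank '[{"dp":[0,0.001,0],"spin":0},{"dp":[0,0,0],"spin":0},{"dp":[0,0,0],"spin":0}]'
```

```text
t: 10.98
position: [487.6, -131.4, 183.5]
eef_rot: [[-0.676, 0.001, 0.737], [-0.737, -0.001, -0.676], [-0.0, -1.0, 0.002]]
contact_force: [-1.7, 0.5, 9.0]
finger_gap: 0.293
t: 11.23
position: [487.6, -131.4, 183.5]
eef_rot: [[-0.675, 0.002, 0.737], [-0.737, -0.001, -0.675], [-0.0, -1.0, 0.002]]
contact_force: [-5.3, 2.3, 16.3]
finger_gap: 0.293
```

```bash
python3 -m crank '[{"dp":[0,0.0007,0],"spin":0},{"dp":[0,0,0],"spin":0},{"dp":[0,0,0],"spin":0},{"dp":[0,0,0],"spin":0},{"dp":[0,0,0],"spin":0},{"dp":[0,0,0],"spin":0}]'
python3 - <<'E'
from h import *
np.set_printoptions(precision=3,suppress=True)
snap('scene','c11.png');s=snap('side','s11.png');snap('wrist','w11.png');t=r.state();print(t['t'],t['position'],t['contact_force'],t['wrist_torque'],t['finger_gap'])
a=cv2.imread('pics/c11.png')[165:305,100:260];b=cv2.imread('pics/s11.png')[110:230,250:390]
cv2.imwrite('pics/c11c.png',np.vstack([cv2.resize(a,(480,300)),cv2.resize(b,(480,300))]))
print([(q,d['point'],d['conf']) for q in('whisk','tub') for d in r.mark_of(s,q)])
E
```

```text
t: 11.73
position: [487.7, -131.4, 183.4]
eef_rot: [[-0.675, 0.002, 0.737], [-0.737, -0.001, -0.675], [-0.0, -1.0, 0.002]]
contact_force: [-6.4, 3.5, 19.6]
finger_gap: 0.29
11.8833 [ 487.652 -131.464  183.417] [-6.7    2.904 21.503] [ 0.694  1.417 -0.042] 0.29337700214541856
[('whisk', [506.4, 138.5, 18.4], 0.71), ('tub', [751.0, 183.1, -4.1], 0.58)]
```

View pics/c11c.png

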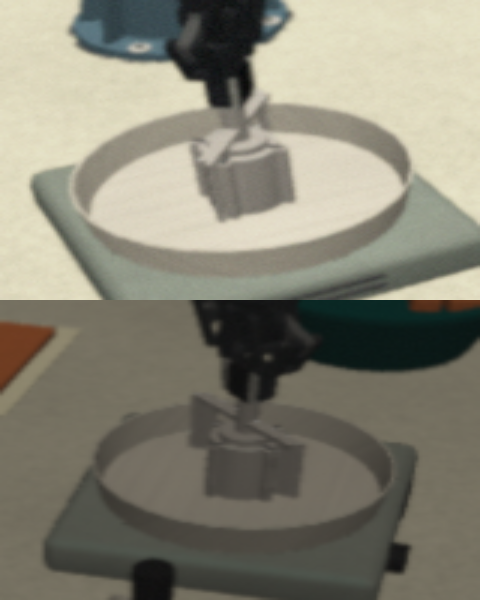

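View pics/w11.png

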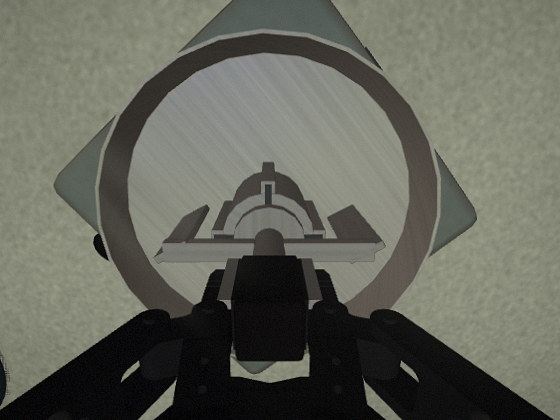

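```bash
python3 -c "
from cell import r
print(r.hand_in()); t=r.state();print(t['t'],t['position'],t['contact_force'],t['finger_gap'])"
```

```text
the job is handed in; nothing more can be done
None
the job is handed in; nothing more can be done
```

I took the steel paddle out of its stand and carried it over the whisk. I turned it to the hub's slots, measured at about -42.4°, and pressed it home. I handed the job in at about 11.9 s, still gripping at 110 N; no verdict was reported.

**Last checks before handing in:**
- **Depth:** the tool stopped at z = 183.4 mm, against 183.35 mm worked out for home. The upward push rose sharply at that height, to about 21 N.
- **Meshing:** the foot passed the slot face with no extra force. The pictures show the shoulder sitting on the rim with the blades in line with the slots.
- **Grip:** the opening was steady at 0.29, and the paddle had not slipped in the fingers.
- **Whisk and tub:** both were found within about 5 mm of where they started, which is within the network's error for x and y. One whisk height reading came out 18 mm against about 12 mm at the start; I took that as detection noise.

**Less certain:** a side load of about 7 N remained on the tool. I had no direct reading of the pin's travel, so that it is pressed home is inferred from the height and the force.

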